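# Sort sealed lamp-control boxes by the feel of a loose core

## Task

The three sealed lamp-control boxes have come back for checking: take them one at a time, hold each clear of the bench and tip it well over lengthwise to feel whether the core inside has come loose and slides, and put it away before taking up the next. Sound boxes are laid flat, right way up, each in a slot of the shallow wooden stock tray, and any box with a loose core is laid flat in the deep steel scrap bin; set them down, do not drop them. Let go of everything and leave the other things on the bench where they are.

Things in the scene. Friction and masses are not known exactly. Their poses are not given: they have to be found in the camera images.
- driver_a: Sealed lamp-control box, plain aluminium with dark end caps, 160 (x) x 48 (y) x 46 mm high, 0.55 to 0.82 kg. Origin: centre of underside; x lengthwise, z up; starts flat. Its steel core is over half the weight. A fixed core sits off the middle and has up to 3 mm play; a loose one slides 60 mm along x past 12 degrees of tilt, stays put when level, and so shifts the balance 0.20 to 0.29 N m. Any box may be loose.
- driver_b: Sealed lamp-control box, plain aluminium with dark end caps, 160 (x) x 48 (y) x 46 mm high, 0.55 to 0.82 kg. Origin: centre of underside; x lengthwise, z up; starts flat. Its steel core is over half the weight. A fixed core sits off the middle and has up to 3 mm play; a loose one slides 60 mm along x past 12 degrees of tilt, stays put when level, and so shifts the balance 0.20 to 0.29 N m. Any box may be loose.
- driver_c: Sealed lamp-control box, plain aluminium with dark end caps, 160 (x) x 48 (y) x 46 mm high, 0.55 to 0.82 kg. Origin: centre of underside; x lengthwise, z up; starts flat. Its steel core is over half the weight. A fixed core sits off the middle and has up to 3 mm play; a loose one slides 60 mm along x past 12 degrees of tilt, stays put when level, and so shifts the balance 0.20 to 0.29 N m. Any box may be loose.
- tray: Shallow stock tray, fixed to the bench: plywood base 200 (x) x 260 (y) x 9 mm with battens 8 mm high on it (tops 17 mm above the bench) that make three slots side by side. Origin: centre of its underside; slots run along its x. It stands to the left or to the right of the boxes.
- slot0 (a point): Centre of the floor of one tray slot (60 mm wide across y, 176 mm long along x); axes as the tray's. Any slot may be used, and a box may lie either way round.
- slot1 (a point): Centre of the floor of one tray slot (60 mm wide across y, 176 mm long along x); axes as the tray's. Any slot may be used, and a box may lie either way round.
- slot2 (a point): Centre of the floor of one tray slot (60 mm wide across y, 176 mm long along x); axes as the tray's. Any slot may be used, and a box may lie either way round.
- bin: Deep scrap bin of grey sheet steel, fixed to the bench, open on top: outside 210 (x) x 190 (y) x 70 mm high, walls and floor 5 mm thick. Origin: centre of its underside. On the other side of the boxes from the tray.
- bin_in (a point): Centre of the scrap bin's inner floor; axes as the bin's.
- mat: Black rubber bench mat, 240 (x) x 290 (y) x 2 mm, fixed, on which the three boxes lie side by side along its x. Origin: centre of its underside.
- hood: Bystander: copper lantern hood, a bell 152 mm across and 122 mm high standing on the bench beyond the boxes. Origin: centre of its underside.
- finial: Bystander: turned brass finial standing on the bench, 42 mm across, 62 mm high. Origin: centre of its underside.
- screwdriver: Bystander: screwdriver with a wooden handle, 190 mm long, lying on the bench.
Mind the look-alikes: they are no part of the job. What is shaped like the driver_c but blue is not meant. What is shaped like the driver_a but blue is not meant.

How it is judged:
On the way, in this order (a step that is already met when the one before it is completed fails the run):
1. a first box is held clear of the bench, tilted lengthwise at least 15 degrees from level (((height (world z) of driver_a above 0.05 m and contact force between the fingers and driver_a above 1 N and (angle between driver_a's own x axis and vertical below 1.311 rad or angle between driver_a's own x axis and vertical above 1.831 rad)) or (height (world z) of driver_b above 0.05 m and contact force between the fingers and driver_b above 1 N and (angle between driver_b's own x axis and vertical below 1.311 rad or angle between driver_b's own x axis and vertical above 1.831 rad)) or (height (world z) of driver_c above 0.05 m and contact force between the fingers and driver_c above 1 N and (angle between driver_c's own x axis and vertical below 1.311 rad or angle between driver_c's own x axis and vertical above 1.831 rad)))), for 0.2 s.
2. with one box put away in tray or bin, a second is held clear of the bench, tilted lengthwise at least 15 degrees ((((height (world z) of driver_a above 0.05 m and contact force between the fingers and driver_a above 1 N and (angle between driver_a's own x axis and vertical below 1.311 rad or angle between driver_a's own x axis and vertical above 1.831 rad)) and (((x of driver_b in the frame of tray between -0.02 and 0.02 m and y of driver_b in the frame of tray between -0.1 and 0.1 m and z of driver_b in the frame of tray between 0.004 and 0.0135 m and angle between driver_b's own z axis and vertical below 0.07 rad) or (x of driver_b in the frame of bin between -0.08 and 0.08 m and y of driver_b in the frame of bin between -0.08 and 0.08 m and z of driver_b in the frame of bin between -0.005 and 0.055 m and angle between driver_b's own x axis and vertical between 1.27 and 1.87 rad)) or ((x of driver_c in the frame of tray between -0.02 and 0.02 m and y of driver_c in the frame of tray between -0.1 and 0.1 m and z of driver_c in the frame of tray between 0.004 and 0.0135 m and angle between driver_c's own z axis and vertical below 0.07 rad) or (x of driver_c in the frame of bin between -0.08 and 0.08 m and y of driver_c in the frame of bin between -0.08 and 0.08 m and z of driver_c in the frame of bin between -0.005 and 0.055 m and angle between driver_c's own x axis and vertical between 1.27 and 1.87 rad)))) or ((height (world z) of driver_b above 0.05 m and contact force between the fingers and driver_b above 1 N and (angle between driver_b's own x axis and vertical below 1.311 rad or angle between driver_b's own x axis and vertical above 1.831 rad)) and (((x of driver_a in the frame of tray between -0.02 and 0.02 m and y of driver_a in the frame of tray between -0.1 and 0.1 m and z of driver_a in the frame of tray between 0.004 and 0.0135 m and angle between driver_a's own z axis and vertical below 0.07 rad) or (x of driver_a in the frame of bin between -0.08 and 0.08 m and y of driver_a in the frame of bin between -0.08 and 0.08 m and z of driver_a in the frame of bin between -0.005 and 0.055 m and angle between driver_a's own x axis and vertical between 1.27 and 1.87 rad)) or ((x of driver_c in the frame of tray between -0.02 and 0.02 m and y of driver_c in the frame of tray between -0.1 and 0.1 m and z of driver_c in the frame of tray between 0.004 and 0.0135 m and angle between driver_c's own z axis and vertical below 0.07 rad) or (x of driver_c in the frame of bin between -0.08 and 0.08 m and y of driver_c in the frame of bin between -0.08 and 0.08 m and z of driver_c in the frame of bin between -0.005 and 0.055 m and angle between driver_c's own x axis and vertical between 1.27 and 1.87 rad)))) or ((height (world z) of driver_c above 0.05 m and contact force between the fingers and driver_c above 1 N and (angle between driver_c's own x axis and vertical below 1.311 rad or angle between driver_c's own x axis and vertical above 1.831 rad)) and (((x of driver_a in the frame of tray between -0.02 and 0.02 m and y of driver_a in the frame of tray between -0.1 and 0.1 m and z of driver_a in the frame of tray between 0.004 and 0.0135 m and angle between driver_a's own z axis and vertical below 0.07 rad) or (x of driver_a in the frame of bin between -0.08 and 0.08 m and y of driver_a in the frame of bin between -0.08 and 0.08 m and z of driver_a in the frame of bin between -0.005 and 0.055 m and angle between driver_a's own x axis and vertical between 1.27 and 1.87 rad)) or ((x of driver_b in the frame of tray between -0.02 and 0.02 m and y of driver_b in the frame of tray between -0.1 and 0.1 m and z of driver_b in the frame of tray between 0.004 and 0.0135 m and angle between driver_b's own z axis and vertical below 0.07 rad) or (x of driver_b in the frame of bin between -0.08 and 0.08 m and y of driver_b in the frame of bin between -0.08 and 0.08 m and z of driver_b in the frame of bin between -0.005 and 0.055 m and angle between driver_b's own x axis and vertical between 1.27 and 1.87 rad)))))), for 0.2 s.
3. with two boxes put away, the third is held clear of the bench, tilted lengthwise at least 15 degrees ((((height (world z) of driver_a above 0.05 m and contact force between the fingers and driver_a above 1 N and (angle between driver_a's own x axis and vertical below 1.311 rad or angle between driver_a's own x axis and vertical above 1.831 rad)) and ((x of driver_b in the frame of tray between -0.02 and 0.02 m and y of driver_b in the frame of tray between -0.1 and 0.1 m and z of driver_b in the frame of tray between 0.004 and 0.0135 m and angle between driver_b's own z axis and vertical below 0.07 rad) or (x of driver_b in the frame of bin between -0.08 and 0.08 m and y of driver_b in the frame of bin between -0.08 and 0.08 m and z of driver_b in the frame of bin between -0.005 and 0.055 m and angle between driver_b's own x axis and vertical between 1.27 and 1.87 rad)) and ((x of driver_c in the frame of tray between -0.02 and 0.02 m and y of driver_c in the frame of tray between -0.1 and 0.1 m and z of driver_c in the frame of tray between 0.004 and 0.0135 m and angle between driver_c's own z axis and vertical below 0.07 rad) or (x of driver_c in the frame of bin between -0.08 and 0.08 m and y of driver_c in the frame of bin between -0.08 and 0.08 m and z of driver_c in the frame of bin between -0.005 and 0.055 m and angle between driver_c's own x axis and vertical between 1.27 and 1.87 rad))) or ((height (world z) of driver_b above 0.05 m and contact force between the fingers and driver_b above 1 N and (angle between driver_b's own x axis and vertical below 1.311 rad or angle between driver_b's own x axis and vertical above 1.831 rad)) and ((x of driver_a in the frame of tray between -0.02 and 0.02 m and y of driver_a in the frame of tray between -0.1 and 0.1 m and z of driver_a in the frame of tray between 0.004 and 0.0135 m and angle between driver_a's own z axis and vertical below 0.07 rad) or (x of driver_a in the frame of bin between -0.08 and 0.08 m and y of driver_a in the frame of bin between -0.08 and 0.08 m and z of driver_a in the frame of bin between -0.005 and 0.055 m and angle between driver_a's own x axis and vertical between 1.27 and 1.87 rad)) and ((x of driver_c in the frame of tray between -0.02 and 0.02 m and y of driver_c in the frame of tray between -0.1 and 0.1 m and z of driver_c in the frame of tray between 0.004 and 0.0135 m and angle between driver_c's own z axis and vertical below 0.07 rad) or (x of driver_c in the frame of bin between -0.08 and 0.08 m and y of driver_c in the frame of bin between -0.08 and 0.08 m and z of driver_c in the frame of bin between -0.005 and 0.055 m and angle between driver_c's own x axis and vertical between 1.27 and 1.87 rad))) or ((height (world z) of driver_c above 0.05 m and contact force between the fingers and driver_c above 1 N and (angle between driver_c's own x axis and vertical below 1.311 rad or angle between driver_c's own x axis and vertical above 1.831 rad)) and ((x of driver_a in the frame of tray between -0.02 and 0.02 m and y of driver_a in the frame of tray between -0.1 and 0.1 m and z of driver_a in the frame of tray between 0.004 and 0.0135 m and angle between driver_a's own z axis and vertical below 0.07 rad) or (x of driver_a in the frame of bin between -0.08 and 0.08 m and y of driver_a in the frame of bin between -0.08 and 0.08 m and z of driver_a in the frame of bin between -0.005 and 0.055 m and angle between driver_a's own x axis and vertical between 1.27 and 1.87 rad)) and ((x of driver_b in the frame of tray between -0.02 and 0.02 m and y of driver_b in the frame of tray between -0.1 and 0.1 m and z of driver_b in the frame of tray between 0.004 and 0.0135 m and angle between driver_b's own z axis and vertical below 0.07 rad) or (x of driver_b in the frame of bin between -0.08 and 0.08 m and y of driver_b in the frame of bin between -0.08 and 0.08 m and z of driver_b in the frame of bin between -0.005 and 0.055 m and angle between driver_b's own x axis and vertical between 1.27 and 1.87 rad))))), for 0.2 s.
At the end, for the whole second after the job is handed in: Every sound box lies in a slot of the stock tray: right way up, level within 4 degrees, underside within 4.5 mm of the slot floor, within 20 mm of the slot's middle lengthwise. Every box with a loose core lies inside the scrap bin, level within 17 degrees. All boxes are at rest (((x of driver_a in the frame of tray between -0.02 and 0.02 m and y of driver_a in the frame of tray between -0.1 and 0.1 m and z of driver_a in the frame of tray between 0.004 and 0.0135 m and angle between driver_a's own z axis and vertical below 0.07 rad) or (x of driver_a in the frame of bin between -0.08 and 0.08 m and y of driver_a in the frame of bin between -0.08 and 0.08 m and z of driver_a in the frame of bin between -0.005 and 0.055 m and angle between driver_a's own x axis and vertical between 1.27 and 1.87 rad)) and ((x of driver_b in the frame of tray between -0.02 and 0.02 m and y of driver_b in the frame of tray between -0.1 and 0.1 m and z of driver_b in the frame of tray between 0.004 and 0.0135 m and angle between driver_b's own z axis and vertical below 0.07 rad) or (x of driver_b in the frame of bin between -0.08 and 0.08 m and y of driver_b in the frame of bin between -0.08 and 0.08 m and z of driver_b in the frame of bin between -0.005 and 0.055 m and angle between driver_b's own x axis and vertical between 1.27 and 1.87 rad)) and ((x of driver_c in the frame of tray between -0.02 and 0.02 m and y of driver_c in the frame of tray between -0.1 and 0.1 m and z of driver_c in the frame of tray between 0.004 and 0.0135 m and angle between driver_c's own z axis and vertical below 0.07 rad) or (x of driver_c in the frame of bin between -0.08 and 0.08 m and y of driver_c in the frame of bin between -0.08 and 0.08 m and z of driver_c in the frame of bin between -0.005 and 0.055 m and angle between driver_c's own x axis and vertical between 1.27 and 1.87 rad)) and x of fixed_core_1_c0 in the frame of tray between -0.12 and 0.12 m and y of fixed_core_1_c0 in the frame of tray between -0.12 and 0.12 m and x of fixed_core_2_c0 in the frame of tray between -0.12 and 0.12 m and y of fixed_core_2_c0 in the frame of tray between -0.12 and 0.12 m and x of loose_core_c0 in the frame of bin between -0.12 and 0.12 m and y of loose_core_c0 in the frame of bin between -0.12 and 0.12 m and linear speed of each of driver_a, driver_b, driver_c below 0.02 m/s and angular speed of each of driver_a, driver_b, driver_c below 0.2 rad/s); the robot touches nothing.
It fails at once if a box is dropped (falls freely faster than 0.7 m/s, about 25 mm) ((linear speed of driver_a above 0.7 m/s and contact force between the fingers and driver_a below 0.1 N) or (linear speed of driver_b above 0.7 m/s and contact force between the fingers and driver_b below 0.1 N) or (linear speed of driver_c above 0.7 m/s and contact force between the fingers and driver_c below 0.1 N)).
It fails at once if the hood, finial or screwdriver is shifted by more than 30 mm (distance of any of hood, finial, screwdriver from where it was at the start of the episode above 0.03 m).
It also fails if it takes over 72 s, if anything falls off the work surface, if the arm or the gripper's body presses on something with over 40 N, if the wrist force passes 120 N, or if a joint passes its speed limit or range.

## Robot

A 6-joint arm with a two-finger parallel gripper is mounted at the origin on the work surface. World frame = base frame: x ahead of the robot, y to its left, z up, the work surface at z = 0. Lengths are in m, angles in rad, forces in N, time in s.
With the tool pointing down it reaches from about 0.375 to 0.825 m from the base axis. Payload 5.5 kg.
Tool frame: the origin (TCP) lies on the centre line of the jaws, within the pads' length; the fingertips stand 22 mm ahead of it and the grasp point (between the pads) lies 3 mm ahead of it (bot.finger_overhang is the distance from the TCP to the fingertips, in m); z points along the fingers, x is the direction in which the jaws open and shut, and the axes are right-handed (so a half turn about z gives the same grasp; the last joint's range is limited). The gripper opens to 85 mm and grips with 20 to 120 N. Pads are 22 mm wide; open, the fingers measure 114 mm over their backs; the gripper's body (76 mm by 85 mm) begins 54 mm behind the grasp point. The pads swing forward as they close: fully open they stand 13 mm farther back than shut.
Start: joints at [-1.137, 0.314, -0.047, 1.21, 0, 1.571], TCP at [0.252, -0.544, 0.229] pointing down, gripper open.
Joint ranges: [-2.67, 2.67], [-0.69, 1.73], [-1.03, 1.25], [-2.08, 2.16], [-1.42, 1.45], [-3.14, 3.14]. Speed limits (rad/s): [2.39, 2.39, 3.01, 3.14, 3.14, 3.14].

## Interface

Orientations are given as a unit quaternion [w, x, y, z].
In Python, from cell import bot, optics gives the robot as it stands. The module is installed in compiled form; this text tells all that it offers. Calls block until the motion is done:
- bot.move_ptp(position, orientation): joint-space move of the TCP to a pose.
- bot.move_linear(position, v=0.15, attitude=None): straight line of the TCP; attitude=None keeps the orientation; v is the mean speed in m/s.
- bot.set_joints(angles): joint-space move.
- bot.gripper_to(opening, grip_force=None): finger opening in m; grip_force is the grip in N (None keeps the last); returns when the fingers have stopped.
- bot.sleep(seconds).
- bot.ik(position, orientation): joint angles nearest the present ones, or None.
- optics.read_camera(name): name is "scene" or "top" or "wrist"; returns a dict with "img" (480x640x3 uint8, blue, green, red), "K" (3x3 intrinsics, pixels), "k1" (the pictures are not rectified: a ray, as slopes to the right and down, at radius r is drawn at 1 + k1 r^2 times it, then the intrinsics apply), "camera_from_world" (4x4, takes a point from world to camera coordinates). Camera axes: x right, y up, looking along -z (the intrinsics and any distortion apply to the point x, -y, -z); pixel columns grow to the right and rows downward; lengths in m; the calibration is good to about 2 mm. A picture is of the moment at which its call begins. There is no depth.
A pose or a line that the arm cannot do raises bot.PlanningError and nothing moves.
- bot.hand_in(): hands the job in, once; it reports no verdict.
Readings, each from a call of its own:
- bot.get_t(): time.
- bot.get_joints(): joint angles.
- bot.get_dq(): joint speeds.
- bot.get_joint_torque(): joint torques, N m.
- bot.get_position(): TCP position.
- bot.get_ee_rot(): TCP orientation.
- bot.get_wrist_force(): force on the tool from outside, world axes, zero at the start.
- bot.get_wrist_torque(): the same for the moment, N m.
- bot.get_grip_width(): finger opening in m.
Only numpy, scipy, OpenCV 4.12 (cv2) and the standard library are available. Lean on these libraries where they do the work, as an engineer would, in place of code of your own. Each camera call takes 0.05 s, during which the arm holds its last target.

## Working session

There is one attempt and no reset: what is moved stays moved. The work goes in short steps, each a Python script; the robot and the scene stay as the last script left them, time stands still between calls to the robot, and variables do not carry over. Pictures are saved under pics/ and viewed, and the job is handed in when it is done.

```bash
mkdir -p pics; ls
python3 - <<'E'
from cell import bot, optics
import cv2
for n in ("scene","top","wrist"):
    r=optics.read_camera(n); cv2.imwrite(f"pics/{n}0.png",r["img"]); print(n,r["K"].tolist(),r["k1"],r["camera_from_world"].round(4).tolist())
print(bot.get_t(),bot.get_wrist_force(),bot.get_wrist_torque(),bot.get_ee_rot())
E
```

```text
pics
scene [[470.08721476377195, 0.0, 320.25487596428394], [0.0, 470.08721476377195, 242.5972481083104], [0.0, 0.0, 1.0]] -0.05204726922267969 [[0.7971, 0.6037, -0.0165, -0.3955], [-0.3921, 0.5381, 0.7461, 0.1575], [0.4593, -0.5882, 0.6656, -1.2484], [0.0, 0.0, 0.0, 1.0]]
top [[461.69814794310906, 0.0, 313.250921177203], [0.0, 461.69814794310906, 246.72092326438496], [0.0, 0.0, 1.0]] 0.01107686309366461 [[0.0025, -0.9998, 0.0186, -0.0025], [0.9993, 0.0031, 0.0376, -0.4882], [-0.0376, 0.0185, 0.9991, -0.9952], [0.0, 0.0, 0.0, 1.0]]
wrist [[373.04204757548223, 0.0, 314.1043241883304], [0.0, 373.04204757548223, 235.84936849308852], [0.0, 0.0, 1.0]] -0.027009053997445326 [[0.4208, -0.9071, -0.002, -0.5998], [0.8646, 0.4017, -0.3018, 0.0395], [0.2746, 0.1253, 0.9534, -0.3802], [0.0, 0.0, 0.0, 1.0]]
0.15 [ 0.29081203 -0.1652301  -0.45159373] [ 0.0183745   0.01981357 -0.01911525] [-3.71620993e-04  8.42714229e-01 -5.38360710e-01 -5.79877227e-04]
```

View pics/top0.png

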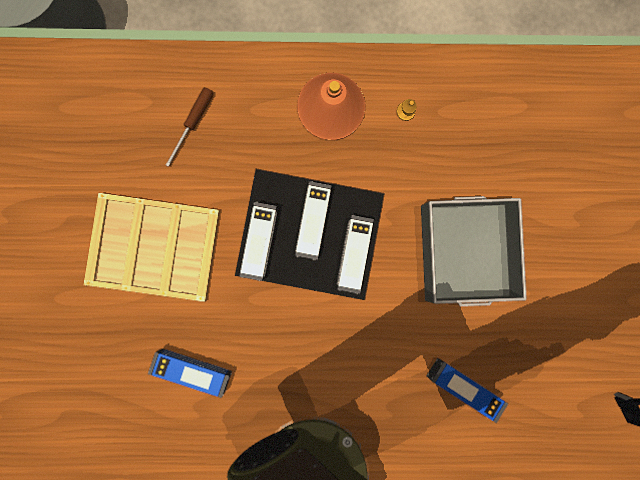

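View pics/scene0.png

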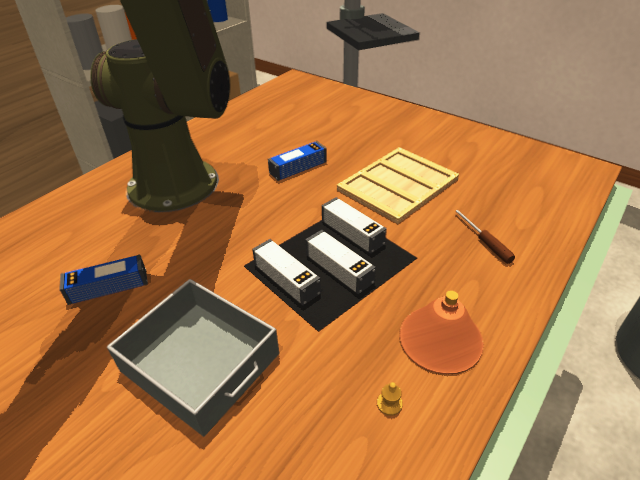

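The three candidates in the top view are the white/aluminium boxes at (258,241), (313,221) and (357,255). The look-alikes are the blue boxes at (190,372) and (466,390), which I'm excluding. Next is a close crop, then the measurements.

```bash
cat > h.py <<'E'
import numpy as np, cv2
from scipy.spatial.transform import Rotation as R
from cell import bot, optics
def ray(r,px):
    K=r["K"];k=r["k1"]; px=np.atleast_2d(px).astype(float)
    d=np.c_[(px[:,0]-K[0,2])/K[0,0],(px[:,1]-K[1,2])/K[1,1]]
    u=d.copy()
    for _ in range(10): u=d/(1+k*(u**2).sum(1,keepdims=True))
    T=r["camera_from_world"]; c=-T[:3,:3].T@T[:3,3]
    D=np.c_[u[:,0],-u[:,1],-np.ones(len(u))]@T[:3,:3]
    return c,D
def cast(r,px,z):
    c,D=ray(r,px); return c+D*((z-c[2])/D[:,2])[:,None]
def proj(r,P):
    T=r["camera_from_world"];P=np.atleast_2d(P)@T[:3,:3].T+T[:3,3]
    u=np.c_[P[:,0]/-P[:,2],-P[:,1]/-P[:,2]]; u=u*(1+r["k1"]*(u**2).sum(1,keepdims=True))
    return u*[r["K"][0,0],r["K"][1,1]]+[r["K"][0,2],r["K"][1,2]]
E
python3 - <<'E'
from h import *
r=optics.read_camera("top"); im=r["img"]
cv2.imwrite("pics/crop1.png",cv2.resize(im[160:310,225:395],None,fx=4.4,fy=4,interpolation=cv2.INTER_CUBIC)[:600,:750])
cv2.imwrite("pics/crop2.png",cv2.resize(im[185:310,75:235],None,fx=4.8,fy=4.8,interpolation=cv2.INTER_CUBIC))
cv2.imwrite("pics/crop3.png",cv2.resize(im[185:310,410:535],None,fx=4.8,fy=4.8,interpolation=cv2.INTER_CUBIC))
hsv=cv2.cvtColor(im,cv2.COLOR_BGR2HSV)
m=((hsv[...,1]<60)&(hsv[...,2]>150)).astype(np.uint8)*255
m[:160]=0;m[310:]=0;m[:,:225]=0;m[:,395:]=0
cs,_=cv2.findContours(m,cv2.RETR_EXTERNAL,cv2.CHAIN_APPROX_NONE)
for c in cs:
    if cv2.contourArea(c)<300: continue
    P=cast(r,c[:,0],0.048)[:,:2].astype(np.float32)
    print(cv2.minAreaRect(P),cv2.minAreaRect(c))
E
```

```text
((0.4718474745750427, -0.08720383793115616), (0.05033435299992561, 0.1434163600206375), 79.69217681884766) ((354.6240539550781, 254.0679931640625), (23.97064971923828, 68.42369079589844), 10.30484676361084)
((0.498298704624176, 0.1155884638428688), (0.047434646636247635, 0.14361754059791565), 79.48554992675781) ((257.6849365234375, 241.154296875), (22.734119415283203, 68.81047821044922), 10.784297943115234)
((0.5423258543014526, 0.0005755648016929626), (0.04751677066087723, 0.14362187683582306), 79.40533447265625) ((312.8194885253906, 220.32276916503906), (22.687339782714844, 68.34268951416016), 10.784297943115234)
```

View pics/crop1.png

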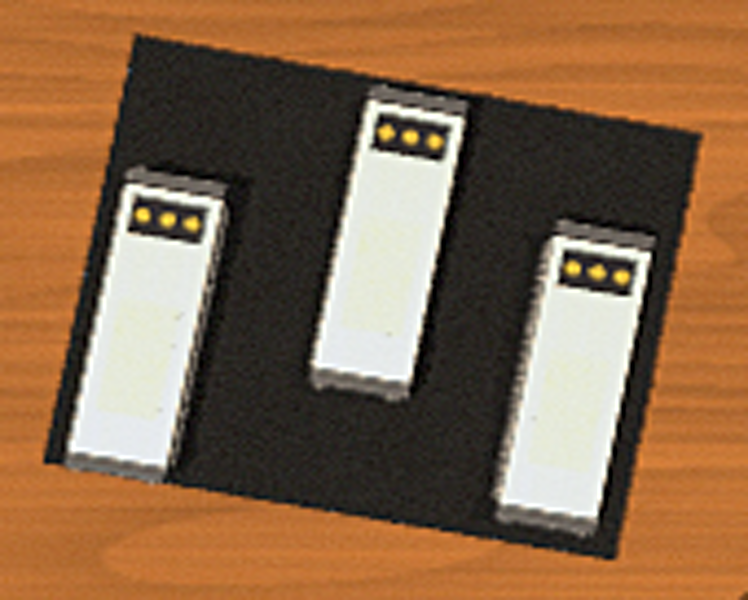

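View pics/crop2.png

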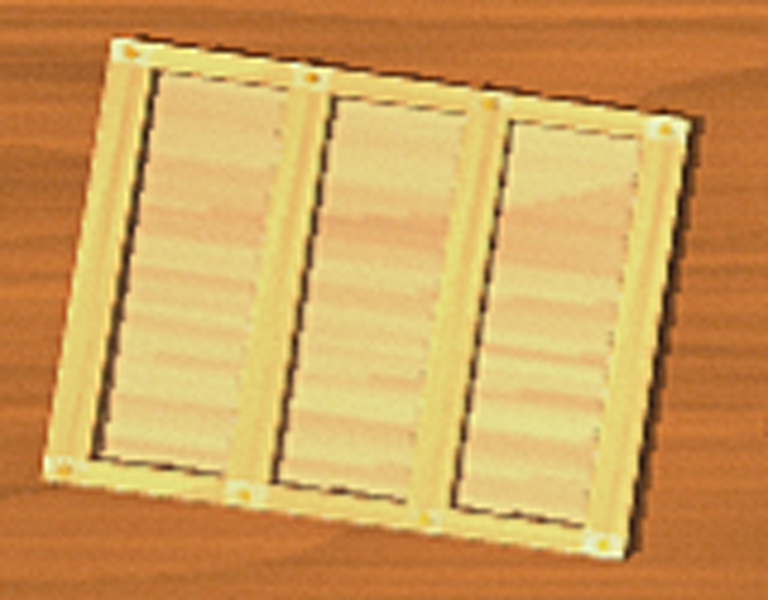

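View pics/crop3.png

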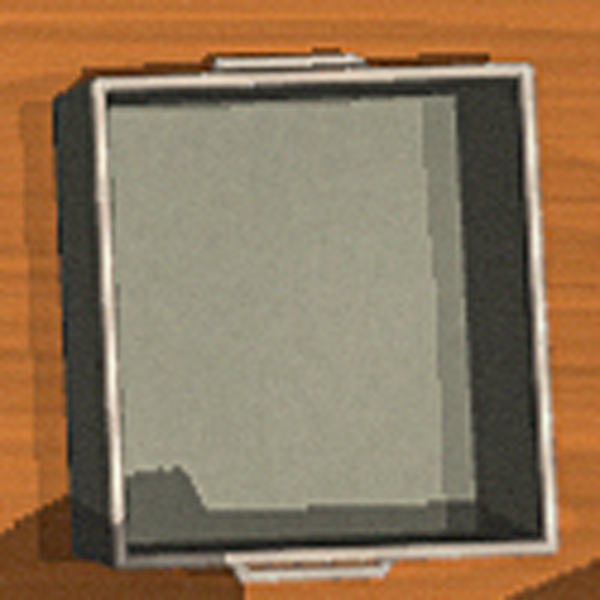

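The crop shows three aluminium boxes with dark caps and three gold studs each, yawed about -10.5 degrees. The bodies measure 143.5 x 47.5 mm between caps, so 160 mm overall, which agrees with the description. The tray is on the left and the bin on the right. Next I measure those two and check reachability.

```bash
cat >> h.py <<'E'
def Rt(yaw,tilt=0.,flip=False):
    # box x at yaw; tilt about box y (positive tilt: box +x end goes down)
    b=R.from_euler('z',yaw)*R.from_euler('y',tilt)
    M=b.as_matrix(); x,y,z=M.T
    T=np.c_[y,x,-z] if not flip else np.c_[-y,-x,-z]
    return R.from_matrix(T)
def quat(r): q=r.as_quat(); return [q[3],q[0],q[1],q[2]]
def pose(g,yaw,tilt=0.,flip=False,off=0.003):
    """TCP position & quat for grasp point g"""
    r=Rt(yaw,tilt,flip); return (np.array(g)-off*r.as_matrix()[:,2]), quat(r)
E
python3 - <<'E'
from h import *
r=optics.read_camera("top")
o=np.array
tray=cast(r,o([(98.3,192.9),(218.75,209.6),(205.2,301.0),(83.75,285.0)]),0.017)[:,:2]
bn=cast(r,o([(428.75,201.25),(520.4,198.5),(525.6,299.6),(434.6,302.7)]),0.07)[:,:2]
for n,t in(("tray",tray),("bin",bn)):
    print(n,t.mean(0),[np.linalg.norm(t[i]-t[(i+1)%4]).round(4) for i in range(4)],
      [np.degrees(np.arctan2(*(a-b)[::-1])).round(2) for a,b in((t[0],t[3]),(t[1],t[2]))],np.degrees(np.arctan2(*(t[0]-t[1])[::-1]))-90,np.degrees(np.arctan2(*(t[3]-t[2])[::-1]))-90)
yaw=np.radians(-10.5)
for b in((0.4716,-0.0885),(0.4983,0.1150),(0.5423,0.0006),(0.45,.3),(.5,.42),(.48,-.33)):
  for f in(0,1):
    for z,t in((0.032,0),(0.2,0),(0.2,.44),(.2,-.44)):
        j=bot.ik(*pose((*b,z),yaw,t,f)); print(b,f,z,t,None if j is None else np.round(j,2))
E
```

```text
tray [0.48634267 0.34491199] [np.float64(0.2596), np.float64(0.1981), np.float64(0.2593), np.float64(0.1988)] [np.float64(-7.71), np.float64(-7.78)] -7.656156969175569 -7.507080814178849
bin [ 0.47964823 -0.33710275] [np.float64(0.1899), np.float64(0.208), np.float64(0.187), np.float64(0.2083)] [np.float64(2.89), np.float64(2.11)] 1.962646058200093 2.0434280048638698
(0.4716, -0.0885) 0 0.032 0 [-0.19  0.26 -0.6   0.71  0.   -0.  ]
(0.4716, -0.0885) 0 0.2 0 [-0.19  0.1  -0.37  1.1   0.   -0.  ]
(0.4716, -0.0885) 0 0.2 0.44 [-0.18  0.5   0.06  1.57 -0.   -0.  ]
(0.4716, -0.0885) 0 0.2 -0.44 [-0.19 -0.27 -0.81  0.59  0.   -0.  ]
(0.4716, -0.0885) 1 0.032 0 [-0.19  0.26 -0.6   0.71  0.    3.14]
(0.4716, -0.0885) 1 0.2 0 [-0.19  0.1  -0.37  1.1   0.    3.14]
(0.4716, -0.0885) 1 0.2 0.44 [-0.18  0.5   0.06  1.57 -0.    3.14]
(0.4716, -0.0885) 1 0.2 -0.44 [-0.19 -0.27 -0.81  0.59  0.    3.14]
(0.4983, 0.115) 0 0.032 0 [ 0.23  0.31 -0.53  0.73  0.    0.41]
(0.4983, 0.115) 0 0.2 0 [ 0.23  0.16 -0.3   1.11  0.    0.41]
(0.4983, 0.115) 0 0.2 0.44 [0.14 0.53 0.12 1.58 0.13 0.29]
(0.4983, 0.115)
[... 1573 characters left out ...]
17  0.86  0.   -2.26]
(0.5, 0.42) 1 0.2 0 [ 0.7   0.42  0.05  1.2   0.   -2.26]
(0.5, 0.42) 1 0.2 0.44 [ 0.55  0.74  0.48  1.65  0.29 -2.46]
(0.5, 0.42) 1 0.2 -0.44 [ 0.89  0.24 -0.29  0.82 -0.38 -2.11]
(0.48, -0.33) 0 0.032 0 [-0.6   0.43 -0.35  0.79  0.   -0.42]
(0.48, -0.33) 0 0.2 0 [-0.6   0.29 -0.14  1.14  0.   -0.42]
(0.48, -0.33) 0 0.2 0.44 [-0.52  0.68  0.36  1.67 -0.14 -0.31]
(0.48, -0.33) 0 0.2 -0.44 [-0.73 -0.01 -0.59  0.61  0.22 -0.5 ]
(0.48, -0.33) 1 0.032 0 [-0.6   0.43 -0.35  0.79  0.    2.72]
(0.48, -0.33) 1 0.2 0 [-0.6   0.29 -0.14  1.14  0.    2.72]
(0.48, -0.33) 1 0.2 0.44 [-0.52  0.68  0.36  1.67 -0.14  2.83]
(0.48, -0.33) 1 0.2 -0.44 [-0.73 -0.01 -0.59  0.61  0.22  2.64]
```

```bash
cat >> h.py <<'E'
BY=np.radians(-10.5); ZG=0.032
TRAY=np.array([0.4863,0.3449]); TY=np.radians(-7.65); BIN=np.array([0.4796,-0.3371]); NY=np.radians(2.2)
def in_frame(o,yaw,p): return o+np.array([[np.cos(yaw),-np.sin(yaw)],[np.sin(yaw),np.cos(yaw)]])@p
def tq():
    a=[];f=[]
    for _ in range(8):
        a.append(bot.get_wrist_torque());f.append(bot.get_wrist_force());bot.sleep(0.03)
    return np.mean(a,0),np.mean(f,0)
def pick_test(b):
    print("t0",bot.get_t())
    bot.move_ptp(*pose((*b,0.12),BY)); bot.gripper_to(0.085)
    bot.move_linear(pose((*b,ZG),BY)[0],v=0.12)
    bot.gripper_to(0.03,grip_force=100); print("grip",bot.get_grip_width())
    bot.move_linear(pose((*b,0.2),BY)[0],v=0.12)
    jaw=np.array([-np.sin(BY),np.cos(BY),0]); out=[]
    for t in(0,.44,0,-.44,0):
        p,q=pose((*b,0.2),BY,t); bot.move_linear(p,v=0.05,attitude=q) if False else bot.move_ptp(p,q)
        bot.sleep(0.4)
        m,f=tq(); out.append(m@jaw); print(t,"M.jaw",round(m@jaw,3),"M",m.round(3),"F",f.round(2),"w",bot.get_grip_width())
    print("shift",out[4]-out[2],"t",bot.get_t())
def snap(n,fn):
    r=optics.read_camera(n); cv2.imwrite(f"pics/{fn}.png",r["img"]); return r
E
python3 - <<'E'
from h import *
pick_test((0.4983,0.1150)); snap("scene","s1"); snap("wrist","w1")
E
```

```text
t0 0.25
grip 0.044214318965032924
0 M.jaw 0.057 M [ 0.03   0.052 -0.013] F [-0.13 -0.06 -5.82] w 0.044619076241531934
0.44 M.jaw -0.93 M [-0.173 -0.914  0.011] F [-0.33  0.14 -5.61] w 0.04433846512058361
0 M.jaw 0.085 M [0.01  0.085 0.002] F [-0.25  0.14 -5.58] w 0.044340339323978885
-0.44 M.jaw 1.078 M [0.183 1.062 0.008] F [ 0.04 -0.07 -5.51] w 0.04441748444652031
0 M.jaw 0.092 M [0.023 0.089 0.02 ] F [-0.13 -0.34 -5.84] w 0.04467461169411528
shift 0.0068272434763929635 t 11.625
```

View pics/s1.png

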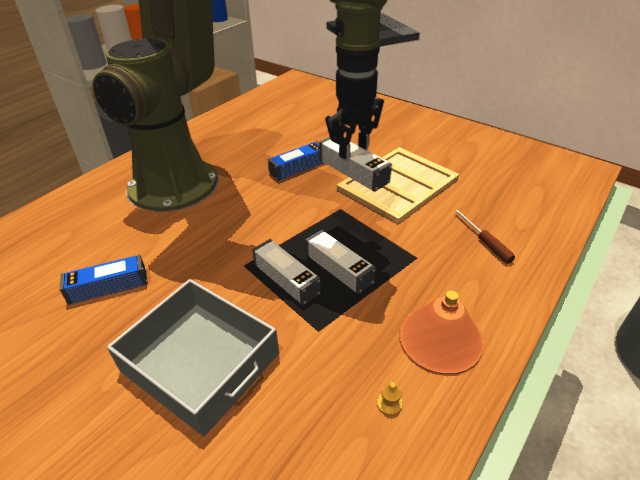

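The moment shift is 0.007 N·m, so this box is sound. It goes in the nearest outer slot.

```bash
cat >> h.py <<'E'
def put(o,yaw,p,zf):
    g=in_frame(o,yaw,np.array(p)); z=zf+0.030
    bot.move_ptp(*pose((*g,0.17),yaw))
    bot.move_linear(pose((*g,z+0.012),yaw)[0],v=0.15)
    f0=bot.get_wrist_force()
    bot.move_linear(pose((*g,z+0.0005),yaw)[0],v=0.03)
    f1=bot.get_wrist_force(); print("F before/after contact",f0.round(1),f1.round(1))
    bot.gripper_to(0.062); print("open",bot.get_grip_width())
    bot.move_linear(pose((*g,0.17),yaw)[0],v=0.15); print("t",bot.get_t())
E
python3 - <<'E'
from h import *
put(TRAY,TY,(0,-0.08),0.009)
r=snap("top","t2"); cv2.imwrite("pics/t2c.png",cv2.resize(r["img"][170:330,70:400],None,fx=2.4,fy=2.4)); snap("scene","s2")
E
```

```text
F before/after contact [ 0.4 -0.  -6. ] [-2.5 -1.6  5. ]
open 0.06198787082675597
t 15.2
```

View pics/t2c.png

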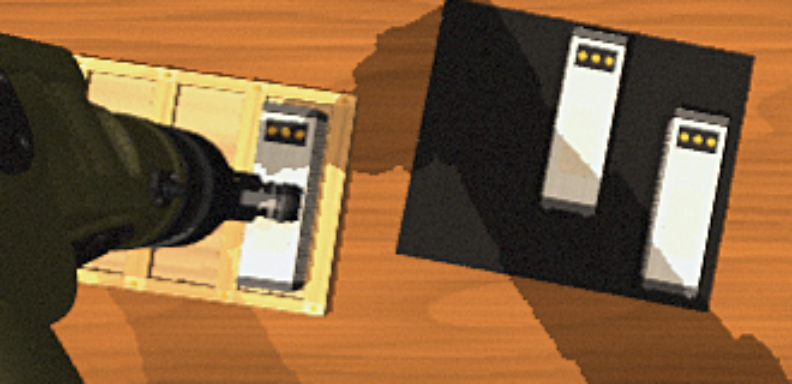

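View pics/s2.png

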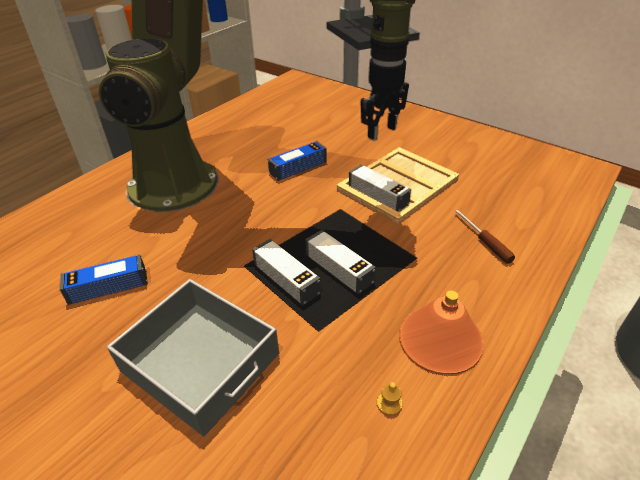

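The first box is set down in the right-hand slot, at about (280,200) in the top crop, partly hidden by the arm. I'll hover over the second box and check the seating by measurement before tilting anything.

```bash
cat >> h.py <<'E'
def chk_white(r,x0,x1,y0,y1,z,o,yaw,vth=150):
    im=r["img"];hsv=cv2.cvtColor(im,cv2.COLOR_BGR2HSV)
    m=((hsv[...,1]<70)&(hsv[...,2]>vth)).astype(np.uint8)*255
    k=np.zeros_like(m);k[y0:y1,x0:x1]=m[y0:y1,x0:x1]
    for c in cv2.findContours(k,cv2.RETR_EXTERNAL,cv2.CHAIN_APPROX_NONE)[0]:
        if cv2.contourArea(c)<300: continue
        P=cast(r,c[:,0],z)[:,:2]
        (cx,cy),s,a=cv2.minAreaRect(P.astype(np.float32))
        print("white: frame pos",in_frame(np.zeros(2),-yaw,np.array([cx,cy])-o).round(4),"size",np.round(s,4),"ang",round(a,1))
E
python3 - <<'E'
from h import *
b=(0.5423,0.0006)
bot.move_ptp(*pose((*b,0.12),BY))
r=snap("top","t3"); chk_white(r,80,230,190,305,0.055,TRAY,TY)
cv2.imwrite("pics/t3c.png",cv2.resize(r["img"][180:310,80:240],None,fx=4.5,fy=4.5,interpolation=cv2.INTER_CUBIC))
E
```

```text
white: frame pos [-0.0002 -0.0814] size [0.0478 0.1436] ang 82.4
```

View pics/t3c.png

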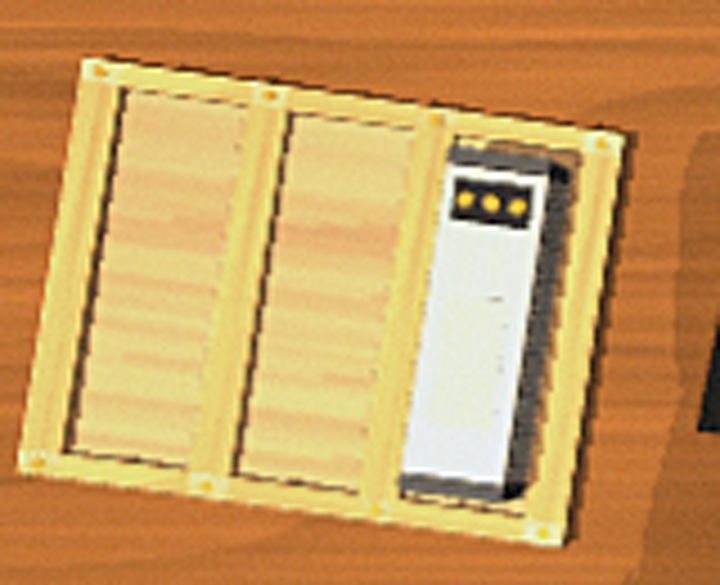

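The first box is seated: frame position (-0.2, -81.4) mm, size 143.6 mm at the expected height and aligned to the slot. On to the second box.

Run:
```python
from h import *
pick_test((0.5423,0.0006)); snap("scene","s3")
```

```text
t0 16.425
grip 0.044376903682668056
0 M.jaw 0.015 M [-0.004  0.016  0.003] F [-0.01 -0.19 -6.47] w 0.044628791905629885
0.44 M.jaw -0.989 M [-0.173 -0.974 -0.021] F [-0.04  0.03 -6.98] w 0.044321134798502304
0 M.jaw 0.14 M [0.034 0.137 0.   ] F [-0.26 -0.24 -6.77] w 0.04426174221272937
-0.44 M.jaw 1.036 M [0.203 1.016 0.007] F [-0.01 -0.2  -6.91] w 0.04445014447820945
0 M.jaw -0.122 M [-0.005 -0.123 -0.   ] F [ 0.21 -0.28 -6.69] w 0.04441266184359945
shift -0.2622566749482232 t 25.8333
```

View pics/s3.png

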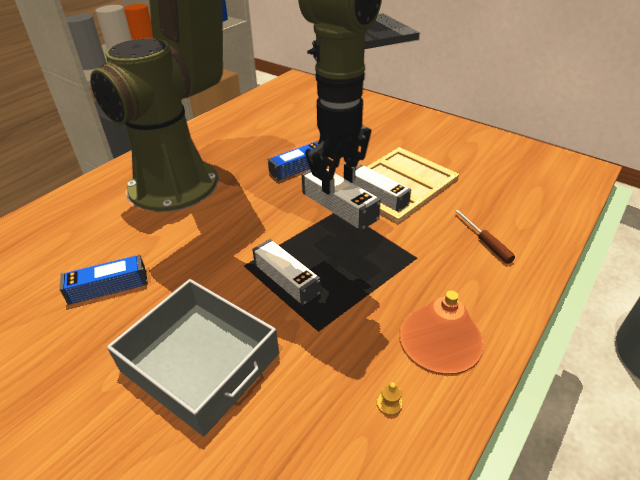

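The shift is -0.262 N·m, within the 0.20 to 0.29 band, so the second box is loose and goes in the bin.

Run:
```python
from h import *
put(BIN,NY,(0,0.033),0.005)
b=(0.4716,-0.0885)
bot.move_ptp(*pose((*b,0.12),BY))
r=snap("top","t4"); cv2.imwrite("pics/t4c.png",cv2.resize(r["img"][160:320,220:540],None,fx=2.4,fy=2.4,interpolation=cv2.INTER_CUBIC))
chk_white(r,425,525,195,305,0.051,BIN,NY); snap("scene","s4")
```

```text
F before/after contact [-0.2 -0.3 -6. ] [-2.3  1.6  6.3]
open 0.06207403203454275
t 29.9417
white: frame pos [ 0.0052 -0.0477] size [0.1743 0.0169] ang 1.4
```

View pics/t4c.png

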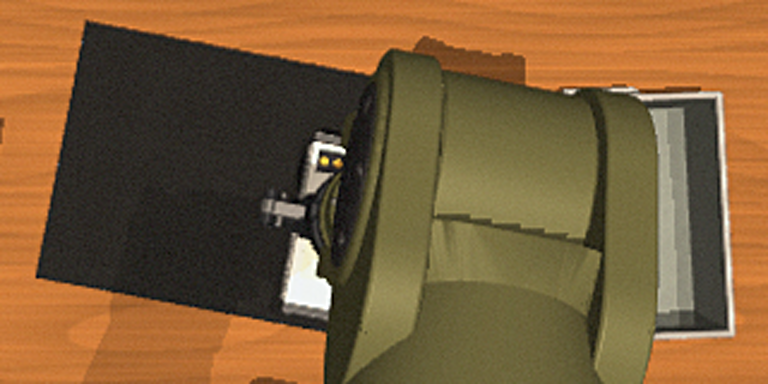

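View pics/s4.png

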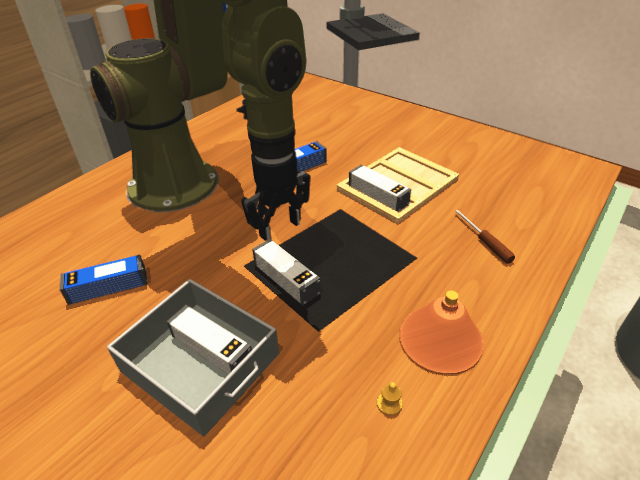

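The arm hides the bin from the top camera, and the contour it returned (17 mm wide) is a strip of bin, so I'm discarding it. The scene view shows the box flat inside the bin at about (207,338). Third box next.

Run:
```python
from h import *
pick_test((0.4716,-0.0885)); snap("scene","s5")
```

```text
t0 30.9333
grip 0.04472450497378375
0 M.jaw -0.095 M [ 0.001 -0.097  0.009] F [-0.12 -0.23 -6.4 ] w 0.04452356691610622
0.44 M.jaw -1.148 M [-0.206 -1.129  0.026] F [-0.06 -0.17 -6.69] w 0.04437008143822302
0 M.jaw -0.077 M [-0.012 -0.076  0.001] F [-0.1   0.2  -6.42] w 0.0442457780696129
-0.44 M.jaw 1.038 M [ 0.178  1.022 -0.012] F [ 0.12 -0.1  -6.68] w 0.04474263038801152
0 M.jaw -0.064 M [-0.004 -0.065 -0.016] F [-0.24  0.02 -6.47] w 0.04428323184571196
shift 0.012352875635714022 t 40.275
```

View pics/s5.png

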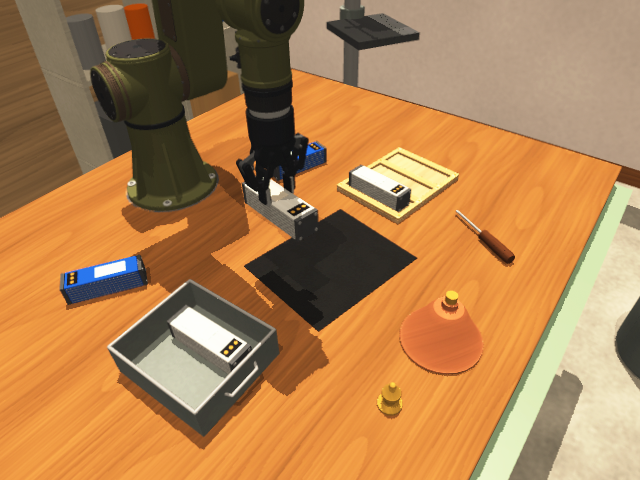

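The shift is 0.012 N·m, so the third box is sound. It goes in the far slot, then I clear the arm and check.

Run:
```python
from h import *
put(TRAY,TY,(0,0.08),0.009)
bot.move_ptp(*pose((0.42,0.0,0.25),0))
r=snap("top","t6"); snap("scene","s6"); print(bot.get_t())
chk_white(r,80,230,190,305,0.055,TRAY,TY); chk_white(r,425,525,195,305,0.051,BIN,NY,200)
```

```text
F before/after contact [ 0.   0.4 -6.2] [-1.2 -1.5  3.4]
open 0.061970126376288445
t 45.0
46.7083
white: frame pos [-0.0002 -0.0812] size [0.0481 0.1436] ang 82.4
white: frame pos [0.001  0.0777] size [0.0479 0.1437] ang 82.1
white: frame pos [0.0004 0.0328] size [0.1418 0.0465] ang 2.2
```

View pics/t6.png

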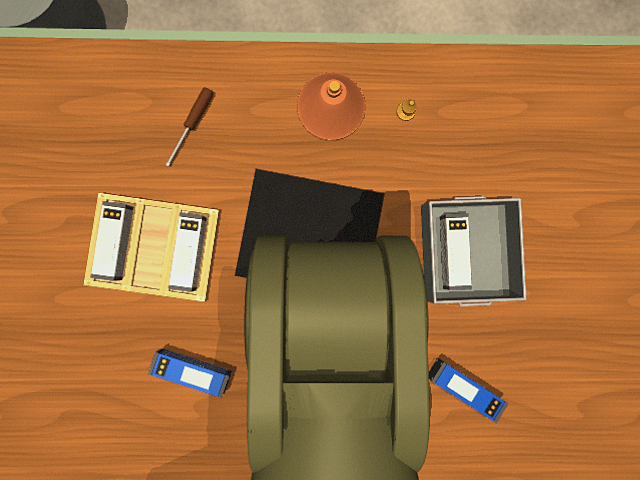

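View pics/s6.png

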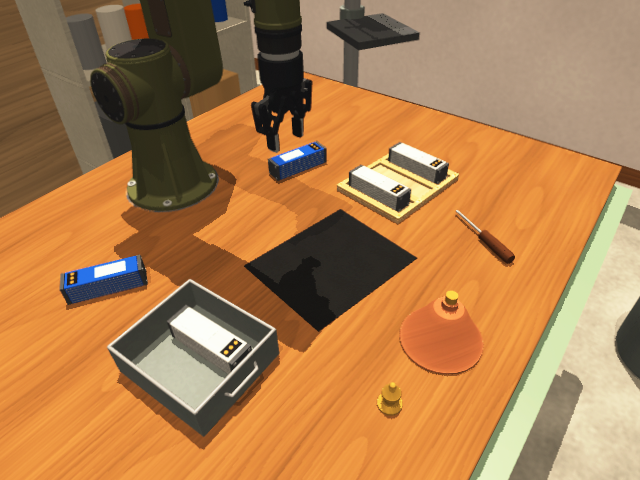

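The final views show boxes in the tray at (108,241) and (188,252), and one flat in the bin at (456,252). The hood, finial, screwdriver and blue boxes have not moved. I'm handing in.

Run:
```python
from h import *
bot.hand_in()
```

```text
the job is handed in; nothing more can be done
```

All three boxes were lifted, tipped 25° each way and put away one at a time. Two were sound and are in the tray; one was loose and is in the bin. The job was handed in at about 47 s of the 72 s allowed.

| Box (start position) | Moment shift, N·m | Result | Placed in | Final position in tray/bin frame |
|---|---|---|---|---|
| Left | 0.007 | Sound | Outer tray slot | (-0.2, -81.2) mm |
| Middle | 0.262 | Loose | Scrap bin | (0.4, 32.8) mm |
| Right | 0.012 | Sound | Other outer tray slot | (1.0, 77.7) mm |

- **Seating:** at the last look both tray boxes measured the right size at seated height and were aligned to their slots. The bin box lay flat.
- **Surroundings:** the gripper was open and clear, and nothing else on the bench had moved.
- **Discarded check:** one earlier top-view reading of the bin was blocked by the arm and I ignored it. The repeat with the arm clear agreed with the scene view.
- **Set-down force:** each box met its floor with about 10 to 12 N, probably slightly before the planned height.

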